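# Open the counterweighted hold-down and unload the welded pipe

### The job

Swing the fixture's counterweighted hold-down up and over its balance point, ease it down gently until its stop screw carries it, and let go so that it rests open by itself, without letting it fall either way and without shoving the fixture along the bench. Then lift the welded pipe piece out of its rests and lay it down in the shallow metal tray. Do not drop the pipe, and leave the brick, spray can and wire brush where they are.

Things in the scene. Friction and masses are not known exactly. Their poses are not given: they have to be found in the camera images.
- fixture: Steel welding fixture, foot plate 290 x 150 x 12 mm. Origin: on the bench below the hinge axis. Its x points from the handle end to the hinge end (plate from x = -180 to +110 mm), y is along the hinge, z up. A magnet holds the foot: about 30 N along x shoves it. Two V rests at y = +-38 mm, 10 mm thick, carry the pipe; pivot cheeks at y = +-36 mm, 172 mm high, x = -18 to 18 mm.
- stop_post (a point): Top of the fixture's stop post (14 x 36 mm, 244 mm high, 98 mm behind the pivot). Its brass stop screw, 24 mm below the top, points at the beam of the opened hold-down and is set differently every time: it stops the hold-down somewhere between 96 and 121 degrees from shut. The setting is not reported: feel for it. The screw does not give.
- pivot (a point): Point on the hinge axis in the middle of the hold-down, 150 mm above the bench. The axis is the fixture's y axis.
- holddown: The hinged hold-down; origin at the pivot. Shut (as it starts) its axes match the fixture's, its beam (24 x 16 mm) lies level towards -x and its copper foot, 100 mm from the pivot, rests on the pipe. It opens by turning about +y: the handle goes up, then over to +x. At x = -105 mm a 116 mm wide crosspiece; from it two side brackets, inner faces 96 mm apart, hold the handle bar.
- counterweight: Steel drum on the hold-down behind the pivot, 48 mm diameter, 50 mm wide; its origin is the pivot too. Its mass differs a little. 1.5 to 3 N upwards at the handle lifts the hold-down from shut; it balances somewhere between 55 and 67 degrees from shut, and beyond that falls open by itself. The hinge has almost no friction; hold-down and drum weigh about 1.3 kg.
- handle (a point): Middle of the handle bar: round, 14 mm diameter, 96 mm free length along the fixture's y, 170 mm from the hinge axis. It turns between gripper pads, so the tool may keep one orientation through the whole swing. Between bar and crosspiece is an open window 50 mm long and 96 mm wide.
- guard_edge (a point): Middle of the front edge of the spatter guard, an aluminium plate 77 x 118 x 3 mm fixed on the hold-down 85 mm above bar and window, hiding both from straight above; the edge is 8 mm behind the bar. Pinch the bar from the front with the tool tilted 35 to 45 degrees (fingers pointing down and towards the pivot), jaws open about 45 mm.
- pipe: Loose steel pipe piece with a weld bead round its middle, 42 mm diameter, 100 mm long, 0.2 to 0.4 kg. Origin: its centre; its y axis runs along it. It starts in the V rests, 100 mm in front of the pivot, axis 99 mm above the bench and parallel to the fixture's y. Between the rests 66 mm of it are free for fingers from above once the hold-down is open.
- tray: Shallow open sheet-metal tray fixed to the bench, outer size 190 (x) x 150 (y) x 30 mm, walls and floor 4 mm. Origin: centre of its underside. It stands to the left or right of the fixture; a pipe lying in it has its axis 25 mm above the bench.
- brick: Bystander: firebrick 110 x 210 x 60 mm lying on the other side of the fixture from the tray. Origin: centre of its underside.
- spraycan: Bystander: white spray can, 60 mm diameter, 190 mm high, upright. Origin: centre of its underside.
- wirebrush: Bystander: wire brush lying on the bench, handle towards its own -x. Origin on its underside.

How it is judged:
By the outcome, as a careful person would: the job done as asked, in the order asked, and still so for the second after the job is handed in, with the robot touching nothing.
It also fails if it takes over 66 s, if anything falls off the work surface, if the arm or the gripper's body presses on something with over 40 N, if the wrist force passes 120 N, or if a joint passes its speed limit or range.

### The arm

A 6-joint arm with a two-finger parallel gripper is mounted at the origin on the work surface. World frame = base frame: x ahead of the robot, y to its left, z up, the work surface at z = 0. Lengths are in m, angles in degrees, forces in N, time in s.
With the tool pointing down it reaches from about 0.375 to 0.825 m from the base axis. Payload 5.5 kg.
Tool frame: the origin (TCP) lies at the very end of the fingers, on their centre line; the grasp point (between the pads) lies 19 mm behind it; z points along the fingers, y is the direction in which the jaws open and shut (so a half turn about z gives the same grasp; the last joint's range is limited). The gripper opens to 85 mm and grips with 20 to 120 N. Pads are 22 mm wide; open, the fingers measure 114 mm over their backs; the gripper's body (76 mm by 85 mm) begins 54 mm behind the grasp point. The pads swing forward as they close: fully open they stand 13 mm farther back than shut.
Start: joints at [69.156, 17.962, -2.699, 69.339, 0, 90], TCP at [0.213, 0.561, 0.231] pointing down, gripper open.
Joint ranges: [-152.73, 152.73], [-39.44, 99.34], [-58.76, 71.6], [-118.89, 123.64], [-81.53, 83.1], [-180, 180]. Speed limits (degrees/s): [136.94, 136.94, 172.46, 180, 180, 180].

### API

Orientations are given as [roll, pitch, yaw] about the fixed x, y, z axes, in that order (R = Rz(yaw) Ry(pitch) Rx(roll)).
In Python, from bench import ctrl, snapshot, camera_model gives the robot as it stands. The module is installed in compiled form; this text tells all that it offers.
- The arm moves only by the tool step_arm, never from a script. Its argument "targets" is one flat list of numbers, 7 for each row, row after row: the shift along the tool's x, y, z in cm, then the turn, a rotation vector about the tool's x, y, z in rad, then the opening in per cent of the stroke, from 0 (shut) to 100 (fully open). A call has 1 to 12 rows; each row shifts and turns the pose as measured when the row begins, along the tool's axes as they then stand; what a row does not reach is not made up. A row lasts 1/10 s, in which the tool goes at most 50 mm and 8.59 degrees, less where a joint would pass 70% of its speed; a pose out of reach is approached as far as the arm can. A call is refused whole if a number of a shift passes 5 or a number of a turn 0.15, either way. A call with a gripper value outside its range is refused whole. The fingers move at their own pace and stop on an object; "force" is the grip in N (left out, the last holds). Time passes only in rows, so rows that do not move let the fingers close. It gives the time, the measured TCP pose, the force and the opening at its end, in the units of the state.
- ctrl.sense(): the state, without advancing time (a new reading comes with each control period).
- snapshot(name): name is "side" or "top"; returns the picture (400x640x3 uint8, blue, green, red); there is no depth.
- camera_model(name): a dict with "camera_matrix" (3x3 intrinsics, pixels), "R" (3x3) and "t" (3): a world point X has camera coordinates R X + t. Camera axes: x right, y down, z forward; pixel columns grow to the right and rows downward; lengths in m; the calibration is good to about 2 mm. A picture is of the moment at which its call begins. camera_model takes no time and is no camera call.
- ctrl.sign_off(): hands the job in, once; it reports no verdict.
The state is a dict: "clock": time; "qpos": joint angles; "joint_vel": joint speeds; "tau": joint torques, N m; "ee_pos": TCP position; "eef_rot": TCP orientation; "contact_force": force on the tool from outside, world axes, zero at the start; "wrist_torque": the same for the moment, N m; "width": finger opening in m.
Only numpy, scipy, OpenCV 4.12 (cv2) and the standard library are available. Lean on these libraries where they do the work, as an engineer would, in place of code of your own. Each camera call takes 0.05 s, during which the arm holds its last target.

## Working session

There is one attempt and no reset: what is moved stays moved. The work goes in short steps, Python scripts to look and compute and a tool call to move; the robot and the scene stay as the last step left them, time stands still between calls to the robot, and variables do not carry over. Pictures are saved under pics/ and viewed, and the job is handed in when it is done.

Besides the shell and the picture viewer there is one more tool, called as name(argument=value, ...) on one line, values as JSON. step_arm: Moves the arm, as the interface text tells. Its arguments: {"type":"object","properties":{"targets":{"type":"array","items":{"type":"number"}},"force":{"type":"number"}},"required":["targets"]}

```bash
mkdir -p pics; ls; python3 - <<'E'
from bench import ctrl, snapshot, camera_model
import cv2
print(ctrl.sense())
for n in("side","top"):
    im=snapshot(n); cv2.imwrite(f"pics/{n}0.png",im)
    print(n,camera_model(n))
E
```

```text
pics
{'clock': 0.0, 'qpos': array([ 6.91566606e+01,  1.80040139e+01, -2.75188295e+00,  6.93398782e+01,
       -1.76991802e-03,  9.00011588e+01]), 'joint_vel': array([ 0.03484598,  0.03035058, -0.01285169, -0.04812677,  0.01193406,
        0.02178826]), 'tau': array([-1.86301986e-03, -5.39590144e+01,  3.39748085e+01,  1.94387930e-02,
       -2.17947252e-05,  5.28007334e-06]), 'ee_pos': array([0.21329985, 0.56021015, 0.23045436]), 'eef_rot': array([-1.79904225e+02,  1.77185261e-03,  1.59155505e+02]), 'contact_force': array([ 0.94510391, -0.28520427, -0.03880122]), 'wrist_torque': array([-0.04673794,  0.01881535,  0.01465984]), 'width': 0.08517656256896147}
side {'camera_matrix': array([[500.01642841,   0.        , 322.49772166],
       [  0.        , 500.01642841, 205.38425856],
       [  0.        ,   0.        ,   1.        ]]), 'R': array([[-0.99743372, -0.0693973 , -0.01760633],
       [-0.03980888,  0.74195926, -0.66926207],
       [ 0.05950816, -0.66684367, -0.74281781]]), 't': array([0.57389393, 0.13015227, 1.38075335])}
top {'camera_matrix': array([[402.54241169,   0.        , 316.56131345],
       [  0.        , 402.54241169, 187.50623926],
       [  0.        ,   0.        ,   1.        ]]), 'R': array([[-0.02877345, -0.99956015, -0.00718234],
       [-0.99401792,  0.02936979, -0.10519407],
       [ 0.10535874,  0.00411258, -0.99442577]]), 't': array([0.01411995, 0.59450851, 1.23123903])}
```

View pics/side0.png

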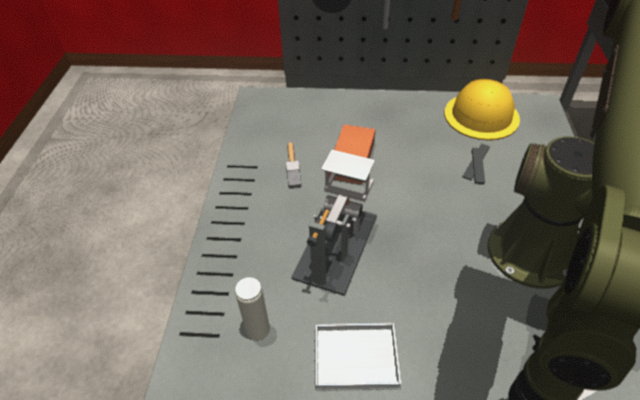

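View pics/top0.png

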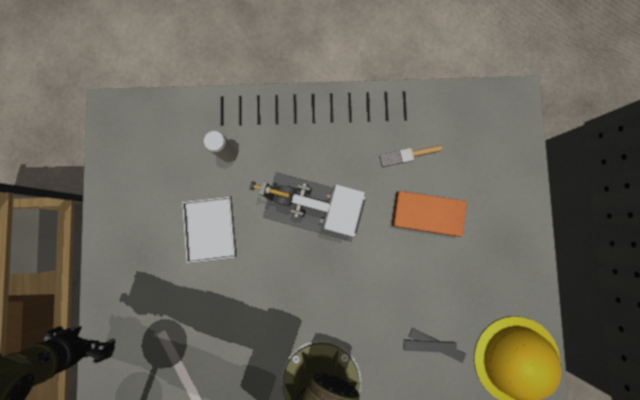

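```bash
python3 - <<'E'
import cv2
t=cv2.imread("pics/top0.png");s=cv2.imread("pics/side0.png")
cv2.imwrite("pics/topc.png",cv2.resize(t[160:260,235:395],None,fx=5,fy=5,interpolation=cv2.INTER_CUBIC))
cv2.imwrite("pics/sidec.png",cv2.resize(s[120:310,280:400],None,fx=3.1,fy=3.1,interpolation=cv2.INTER_CUBIC))
E
```

```text
(no output)
```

View pics/topc.png

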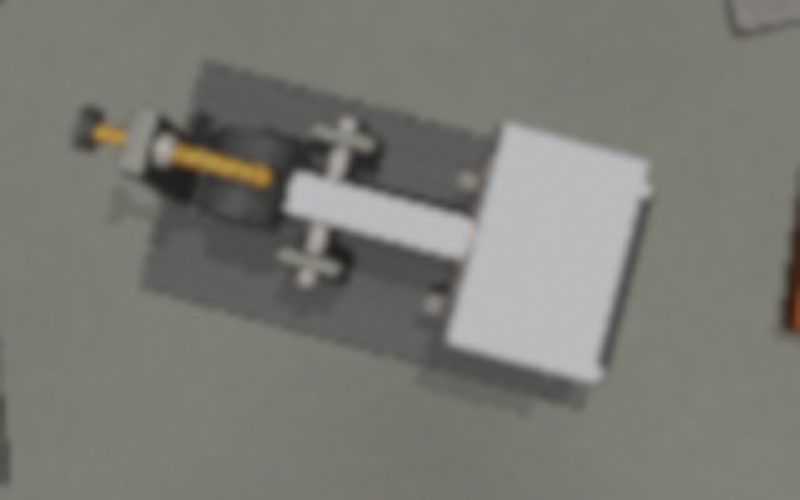

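View pics/sidec.png

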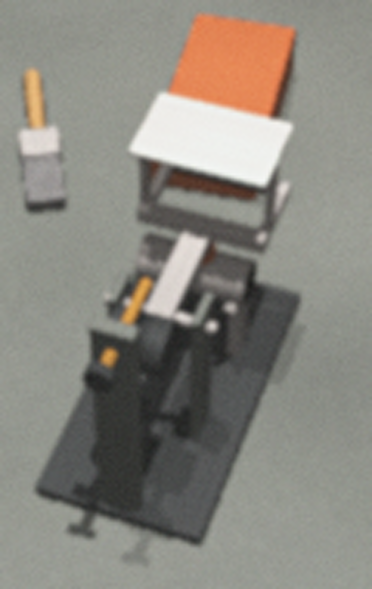

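```bash
cat > h.py <<'E'
import numpy as np, cv2
from bench import ctrl, snapshot, camera_model
def ray(n,uv):
    c=camera_model(n); d=c["R"].T@np.linalg.solve(c["camera_matrix"],[uv[0],uv[1],1.]); o=-c["R"].T@c["t"]; return o,d
def onz(n,uv,z):
    o,d=ray(n,uv); return o+d*(z-o[2])/d[2]
def proj(n,X):
    c=camera_model(n); p=c["camera_matrix"]@(c["R"]@np.asarray(X)+c["t"]); return p[:2]/p[2]
def tri(uv1,uv2):
    o1,d1=ray("side",uv1);o2,d2=ray("top",uv2)
    A=np.c_[d1,-d2]; k=np.linalg.lstsq(A,o2-o1,rcond=None)[0]
    a,b=o1+k[0]*d1,o2+k[1]*d2; return (a+b)/2,np.linalg.norm(a-b)
E
python3 - <<'E'
from h import *
t=cv2.imread("pics/top0.png"); s=cv2.imread("pics/side0.png")
tc=lambda u,v:((u+.5)/5-.5+235,(v+.5)/5-.5+160)
sc=lambda u,v:((u+.5)/3.1-.5+280,(v+.5)/3.1-.5+120)
# guard mask top
m=((t.min(2)>150)).astype(np.uint8); m[:, :318]=0;m[:,375:]=0;m[:175]=0;m[250:]=0
c=max(cv2.findContours(m,0,2)[0],key=cv2.contourArea); r=cv2.minAreaRect(c); print(r)
bx=cv2.boxPoints(r)
for z in(.225,.235,.245):
    P=np.array([onz("top",p,z)[:2] for p in bx]); e=np.roll(P,-1,0)-P
    print(z,P.mean(0).round(4),np.linalg.norm(e,axis=1).round(4),np.degrees(np.arctan2(e[:,1],e[:,0])).round(1))
g=[((508,123),(160,95)),((447,346),(293,123)),((650,160),(130,150)),((600,382),(270,178))]
# top (508,123): +x,hinge side ; side view
S={'hinge+x':(160,95),}
print("pins",[onz("top",tc(*p),.15).round(4) for p in((347,125),(305,278))])
print("plate",[onz("top",tc(*p),.012).round(4) for p in((207,62),(143,290),(585,405))])
print("screw post",tri(sc(113,333),tc(145,140)))
for a in((113,333),):print(onz("side",sc(*a),.244))
print(onz("top",tc(145,140),.244))
# tray, plane z=.03
m=((t.min(2)>150)).astype(np.uint8); m[:, :175]=0;m[:,245:]=0;m[:190]=0;m[270:]=0
c=max(cv2.findContours(m,0,2)[0],key=cv2.contourArea); r=cv2.minAreaRect(c);print(r)
P=np.array([onz("top",p,.03)[:2] for p in cv2.boxPoints(r)]);print(P.mean(0),P)
hs=cv2.cvtColor(t,cv2.COLOR_BGR2HSV)
m=cv2.inRange(hs,(3,130,100),(14,255,255));m[:,:385]=0
c=max(cv2.findContours(m,0,2)[0],key=cv2.contourArea); r=cv2.minAreaRect(c);print([onz("top",p,.06).round(3) for p in cv2.boxPoints(r)])
E
```

```text
((338.59698486328125, 208.39109802246094), (43.62398910522461, 45.52863311767578), 15.124006271362305)
0.225 [ 0.5174 -0.0605] [0.1205 0.1155 0.12   0.1142] [ -16.8 -106.9  162.6   73.3]
0.235 [ 0.5169 -0.06  ] [0.1193 0.1144 0.1189 0.1131] [ -16.8 -106.9  162.6   73.3]
0.245 [ 0.5164 -0.0595] [0.1182 0.1133 0.1178 0.1121] [ -16.8 -106.9  162.6   73.3]
pins [array([0.5915, 0.0318, 0.15  ]), array([0.5053, 0.0577, 0.15  ])]
plate [array([0.6504, 0.1252, 0.012 ]), array([0.506 , 0.1683, 0.012 ]), array([ 0.4259, -0.1083,  0.012 ])]
screw post (array([0.57672269, 0.13514349, 0.23546229]), np.float64(0.00037840761074654056))
[0.57575252 0.14217586 0.244     ]
[0.57597705 0.13397713 0.244     ]
((209.65037536621094, 229.29214477539062), (61.08690643310547, 43.82619094848633), 85.51539611816406)
[0.47468767 0.33317523] [[0.56582153 0.40918269]
 [0.57257594 0.2719059 ]
 [0.38348956 0.25825271]
 [0.37686366 0.39335962]]
[array([ 0.469, -0.23 ,  0.06 ]), array([ 0.575, -0.252,  0.06 ]), array([ 0.536, -0.46 ,  0.06 ]), array([ 0.431, -0.436,  0.06 ])]
```

```bash
python3 - <<'E'
from h import *
tc=lambda u,v:((u+.5)/5-.5+235,(v+.5)/5-.5+160)
sc=lambda u,v:((u+.5)/3.1-.5+280,(v+.5)/3.1-.5+120)
T=[(508,123),(447,346),(650,160),(600,382)];S=[(293,123),(270,178),]
th=np.radians(73.4);x=np.array([np.cos(th),np.sin(th)]);y=np.array([-x[1],x[0]])
pv=np.array([.5477,.0428])
f=lambda p:(round((p[:2]-pv)@x,4),round((p[:2]-pv)@y,4))
for p in T: q=onz("top",tc(*p),.238);print(q.round(4),f(q))
# side-view guard corners: (160,95),(293,123) far (handle) edge; (130,150),(270,178) hinge edge
for a,b in(((160,95),(650,160)),((293,123),(600,382)),((130,150),(508,123)),((270,178),(447,346))):
    q,e=tri(sc(*a),tc(*b));print(q.round(4),round(e,4),f(q))
# predicted points on images
def W(X,Y,Z): return [*(pv+X*x+Y*y),Z]
t=cv2.imread("pics/top0.png");s=cv2.imread("pics/side0.png")
for n,im in(("top",t),("side",s)):
    im=cv2.resize(im,None,fx=4,fy=4,interpolation=cv2.INTER_CUBIC)
    for P in [W(0,0,.15),W(0,.036,.172),W(0,-.036,.172),W(-.17,-.048,.15),W(-.17,.048,.15),W(-.1,.05,.099),W(-.1,-.05,.099),W(-.162,.059,.236),W(-.162,-.059,.236),W(-.18,.075,.012),W(.11,.075,.012),W(.11,-.075,.012),W(-.18,-.075,.012),W(.098,0,.244)]:
        p=proj(n,P);cv2.circle(im,tuple(int(v*4+1.5) for v in p),4,(0,0,255),-1)
    a=im[640:1040,940:1500] if n=="top" else im[480:1240,1120:1600]
    cv2.imwrite(f"pics/ov_{n}.png",a if n=="top" else cv2.resize(a,None,fx=.78,fy=.78))
E
```

```text
[ 0.58   -0.0558  0.238 ] (np.float64(-0.0853), np.float64(-0.0591))
[ 0.4646 -0.0202  0.238 ] (np.float64(-0.0842), np.float64(0.0616))
[ 0.5583 -0.1294  0.238 ] (np.float64(-0.162), np.float64(-0.0593))
[ 0.4438 -0.0988  0.238 ] (np.float64(-0.1653), np.float64(0.0591))
[ 0.5577 -0.1296  0.2359] 0.0016 (np.float64(-0.1623), np.float64(-0.0588))
[ 0.4437 -0.0989  0.237 ] 0.0001 (np.float64(-0.1655), np.float64(0.0592))
[ 0.5785 -0.0556  0.2407] 0.0024 (np.float64(-0.0855), np.float64(-0.0576))
[ 0.4636 -0.0201  0.2493] 0.002 (np.float64(-0.0843), np.float64(0.0626))
```

View pics/ov_top.png

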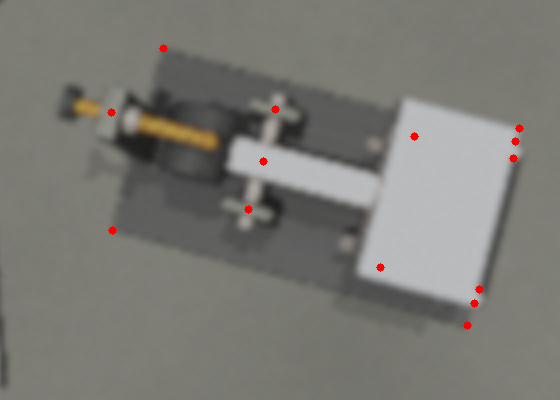

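View pics/ov_side.png

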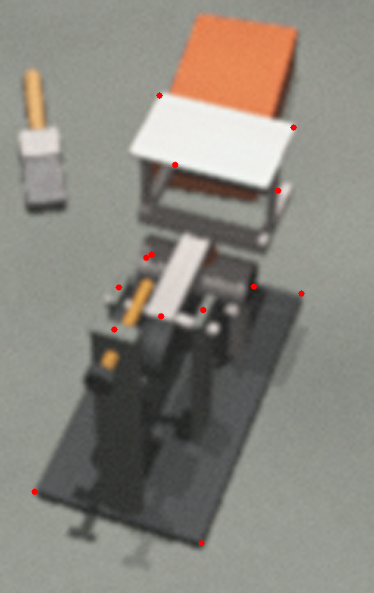

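```bash
cat >> h.py <<'E'
from scipy.spatial.transform import Rotation as Ro
pv=np.array([.5477,.0428,.15]); th=np.radians(73.4)
xf=np.array([np.cos(th),np.sin(th),0]);yf=np.array([-xf[1],xf[0],0]);zf=np.array([0,0,1.])
def RT(tilt,yawadd=0):
    a=np.radians(tilt);z=np.sin(a)*xf-np.cos(a)*zf;y=np.cos(a)*xf+np.sin(a)*zf
    return Ro.from_euler('z',yawadd,degrees=True)*Ro.from_matrix(np.c_[np.cross(y,z),y,z])
def cur():
    s=ctrl.sense();return s,np.array(s["ee_pos"]),Ro.from_euler('xyz',s["eef_rot"],degrees=True)
def bar(a,r=.17):
    a=np.radians(a);return pv+r*(-np.cos(a)*xf+np.sin(a)*zf)
def plan(*wps,R=None):
    s,p,r=cur();print("t",round(s["clock"],2),"p",p.round(4),"rpy",np.round(s["eef_rot"],1),"q",s["qpos"].round(1),"F",s["contact_force"].round(1),"w",round(s["width"],4))
    if R is not None: print("rotvec",(r.inv()*R).as_rotvec().round(3))
    for w in wps:
        d=r.inv().apply(w-p)*100;print("->",np.round(w,4),"cm tool",d.round(2),"max",round(abs(d).max()/5,1));p=w
E
python3 - <<'E'
from h import *
R=RT(40);z=R.as_matrix()[:,2]
plan(np.array([.213,.561,.43]),np.array([.40,.28,.43]),bar(0)-.1*z+[0,0,.2],bar(0)-.1*z,R=RT(0))
E
```

```text
t 0.1 p [0.2133 0.5602 0.2305] rpy [-179.9   -0.   159.2] q [69.2 18.  -2.8 69.3  0.  90. ] F [ 0.3 -0.1 -0.1] w 0.0854
rotvec [-0.002 -0.    -0.074]
-> [0.213 0.561 0.43 ] cm tool [  0.06   0.03 -19.95] max 4.0
-> [0.4  0.28 0.43] cm tool [-27.47 -19.61   0.03] max 5.5
-> [ 0.4808 -0.1817  0.4266] cm tool [-23.98 -40.28   0.4 ] max 8.1
-> [ 0.4808 -0.1817  0.2266] cm tool [-0.    0.03 20.  ] max 4.0
```

step_arm(targets=[0, 0, -4, 0, 0, 0, 50, 0, 0, -4, 0, 0, 0, 50, 0, 0, -4, 0, 0, 0, 50, 0, 0, -4, 0, 0, 0, 50, 0, 0, -4, 0, 0, 0, 50, -3.4, -2.5, 0, 0, 0, -0.07, 50, -3.4, -2.5, 0, 0, 0, 0, 50, -3.4, -2.5, 0, 0, 0, 0, 50, -3.4, -2.5, 0, 0, 0, 0, 50, -3.4, -2.5, 0, 0, 0, 0, 50, -3.4, -2.5, 0, 0, 0, 0, 50, -3.4, -2.5, 0, 0, 0, 0, 50])

```text
clock: 1.3
ee_pos: [0.3919, 0.3191, 0.4338]
eef_rot: [-179.4, -0.1, 163.9]
contact_force: [0.2, 0.2, 0.2]
width: 0.043
```

```bash
python3 - <<'E'
from h import *
R=RT(40);z=R.as_matrix()[:,2]
plan(np.array([.40,.28,.43]),bar(0)-.1*z+[0,0,.2],bar(0)-.1*z,R=RT(0))
E
```

```text
t 1.3 p [0.3919 0.3191 0.4338] rpy [-1.794e+02 -1.000e-01  1.639e+02] q [39.3  8.  10.9 93.3 -0.3 55.4] F [0.2 0.2 0.2] w 0.043
rotvec [-0.01  -0.001  0.01 ]
-> [0.4  0.28 0.43] cm tool [-1.86 -3.53  0.41] max 0.7
-> [ 0.4808 -0.1817  0.4266] cm tool [-20.53 -42.13   0.73] max 8.4
-> [ 0.4808 -0.1817  0.2266] cm tool [-0.02  0.2  20.  ] max 4.0
```

step_arm(targets=[-2, -4.1, 0, 0, 0, 0, 50, -2, -4.1, 0, 0, 0, 0, 50, -2, -4.1, 0, 0, 0, 0, 50, -2, -4.1, 0, 0, 0, 0, 50, -2, -4.1, 0, 0, 0, 0, 50, -2, -4.1, 0, 0, 0, 0, 50, -2, -4.1, 0, -0.1, 0, 0, 50, -2, -4.1, 0, -0.1, 0, 0, 50, -2, -4, 0, -0.1, 0, 0, 50, -2, -3, 0, -0.1, 0, 0, 50, 0, 0, 0, -0.1, 0, 0, 50, 0, 0, 0, -0.1, 0, 0, 50])

```text
clock: 2.5
ee_pos: [0.4781, -0.1344, 0.4138]
eef_rot: [145.6, 0.3, 163.8]
contact_force: [0.0, 0.8, -0.7]
width: 0.0427
```

```bash
python3 - <<'E'
from h import *
R=RT(40);z=R.as_matrix()[:,2]
plan(bar(0)-.1*z,R=RT(40))
E
```

```text
t 2.5 p [ 0.4781 -0.1344  0.4138] rpy [145.6   0.3 163.8] q [-36.5  12.3   5.5  96.3  32.1 -24.2] F [ 0.   0.8 -0.7] w 0.0427
rotvec [-0.097  0.     0.01 ]
-> [ 0.4808 -0.1817  0.2266] cm tool [ -1.46 -14.27  12.93] max 2.9
```

step_arm(targets=[0, -1, 0, -0.097, 0, 0.01, 50, -0.3, -2.8, 2, 0, 0, 0, 50, -0.3, -2.8, 2, 0, 0, 0, 50, -0.3, -2.8, 2, 0, 0, 0, 50, -0.3, -2.8, 2, 0, 0, 0, 50, 0, -1, 1, 0, 0, 0, 50, 0, 0, 0, 0, 0, 0, 50])

```text
clock: 3.2
ee_pos: [0.4743, -0.1848, 0.2495]
eef_rot: [139.5, -0.5, 162.8]
contact_force: [0.5, 0.6, 0.5]
width: 0.0423
```

```bash
python3 - <<'E'
from h import *
R=RT(40);z=R.as_matrix()[:,2]
plan(bar(0)-.1*z,bar(0)+.019*z,R=RT(40))
for n in("side","top"):cv2.imwrite(f"pics/{n}1.png",snapshot(n))
t=cv2.imread("pics/top1.png");s=cv2.imread("pics/side1.png")
cv2.imwrite("pics/c1.png",np.hstack([cv2.resize(t[150:280,270:430],(480,390)),cv2.resize(s[90:220,290:420],(320,390))]))
E
```

```text
t 3.2 p [ 0.4743 -0.1848  0.2495] rpy [139.5  -0.5 162.8] q [-43.4  21.7  -6.8  82.7  35.4 -32.9] F [0.5 0.6 0.5] w 0.0423
rotvec [ 0.009 -0.    -0.013]
-> [ 0.4808 -0.1817  0.2266] cm tool [-0.55 -1.11  2.05] max 0.4
-> [ 0.5026 -0.1084  0.1354] cm tool [-0.   -0.11 11.9 ] max 2.4
```

View pics/c1.png

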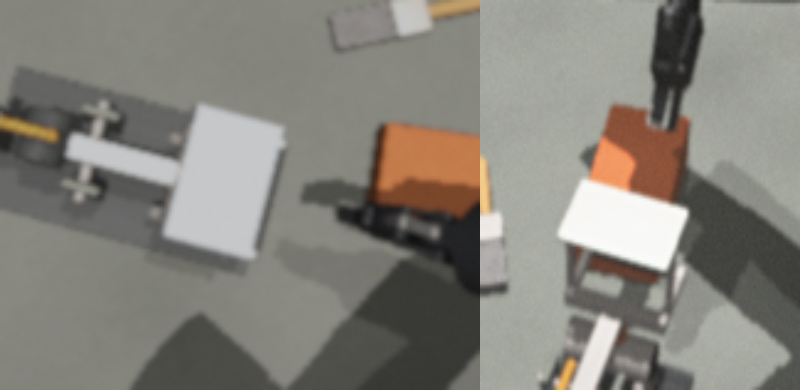

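step_arm(targets=[-0.5, -1.1, 1, 0.009, 0, -0.013, 51, 0, 0, 1.5, 0, 0, 0, 51, 0, 0, 2, 0, 0, 0, 51, 0, 0, 2, 0, 0, 0, 51, 0, 0, 1, 0, 0, 0, 51, 0, 0, 0, 0, 0, 0, 51])

```text
clock: 3.9
ee_pos: [0.4962, -0.1494, 0.1938]
eef_rot: [140.3, 0.9, 163.5]
contact_force: [0.3, 0.2, -0.4]
width: 0.0438
```

```bash
python3 - <<'E'
from h import *
R=RT(40);z=R.as_matrix()[:,2]
plan(bar(0)+.019*z,R=RT(40))
E
```

```text
t 3.9 p [ 0.4962 -0.1494  0.1938] rpy [140.3   0.9 163.5] q [-39.1  21.5 -13.8  71.5  36.5 -28.4] F [ 0.3  0.2 -0.4] w 0.0438
rotvec [-0.006  0.012  0.011]
-> [ 0.5026 -0.1084  0.1354] cm tool [ 0.64 -0.55  7.11] max 1.4
```

step_arm(targets=[0.5, -0.4, 1, -0.006, 0.012, 0.011, 51, 0, 0, 1.5, 0, 0, 0, 51, 0, 0, 1.5, 0, 0, 0, 51, 0, 0, 1, 0, 0, 0, 51, 0, 0, 0, 0, 0, 0, 51])

```text
clock: 4.4
ee_pos: [0.501, -0.1216, 0.1537]
eef_rot: [140.1, 0.1, 163.3]
contact_force: [-0.6, -0.3, 0.1]
width: 0.0433
```

```bash
python3 - <<'E'
from h import *
R=RT(40);z=R.as_matrix()[:,2]
plan(bar(0)+.019*z,R=RT(40))
E
```

```text
t 4.4 p [ 0.501  -0.1216  0.1537] rpy [1.401e+02 1.000e-01 1.633e+02] q [-36.5  22.4 -18.3  65.   37.2 -25.1] F [-0.6 -0.3  0.1] w 0.0433
rotvec [-0.002  0.002  0.   ]
-> [ 0.5026 -0.1084  0.1354] cm tool [ 0.23 -0.16  2.24] max 0.4
```

step_arm(targets=[0.2, -0.2, 0.8, 0, 0, 0, 51, 0, 0, 0.8, 0, 0, 0, 51, 0, 0, 0.6, 0, 0, 0, 51, 0, 0, 0, 0, 0, 0, 51, 0, 0, 0, 0, 0, 0, 51])

```text
clock: 4.9
ee_pos: [0.5031, -0.1094, 0.1347]
eef_rot: [140.1, 0.1, 163.3]
contact_force: [1.2, -1.7, 0.0]
width: 0.0436
```

```bash
python3 - <<'E'
from h import *
R=RT(40);z=R.as_matrix()[:,2]
plan(bar(0)+.019*z,R=RT(40))
for n in("side","top"):cv2.imwrite(f"pics/{n}2.png",snapshot(n))
t=cv2.imread("pics/top2.png");s=cv2.imread("pics/side2.png")
cv2.imwrite("pics/c2.png",np.hstack([cv2.resize(t[150:280,270:430],(480,390)),cv2.resize(s[110:240,290:420],(320,390))]))
E
```

```text
t 4.9 p [ 0.5031 -0.1094  0.1347] rpy [1.401e+02 1.000e-01 1.633e+02] q [-35.3  22.8 -20.5  61.4  37.5 -23.6] F [ 1.2 -1.7  0. ] w 0.0436
rotvec [-0.003  0.003 -0.   ]
-> [ 0.5026 -0.1084  0.1354] cm tool [ 0.08  0.11 -0.01] max 0.0
```

View pics/c2.png

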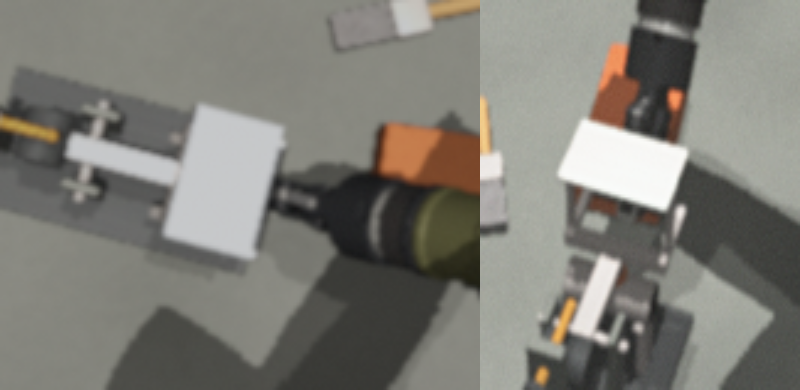

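step_arm(targets=[0, 0.1, 0, 0, 0, 0, 35, 0, 0, 0, 0, 0, 0, 25, 0, 0, 0, 0, 0, 0, 18, 0, 0, 0, 0, 0, 0, 12, 0, 0, 0, 0, 0, 0, 8, 0, 0, 0, 0, 0, 0, 8], force=20)

```text
clock: 5.6
ee_pos: [0.5038, -0.1094, 0.136]
eef_rot: [140.2, 0.2, 163.2]
contact_force: [-0.2, -0.7, 0.2]
width: 0.0131
```

```bash
python3 - <<'E'
from h import *
R=RT(40);z=R.as_matrix()[:,2]
plan(bar(0)+.019*z,R=RT(40))
E
```

```text
t 5.6 p [ 0.5038 -0.1094  0.136 ] rpy [140.2   0.2 163.2] q [-35.2  22.7 -20.5  61.5  37.5 -23.5] F [-0.2 -0.7  0.2] w 0.0131
rotvec [-0.003  0.005  0.   ]
-> [ 0.5026 -0.1084  0.1354] cm tool [0.14 0.01 0.08] max 0.0
```

```bash
cat >> h.py <<'E'
def swing(*angs):
    s,p,r=cur(); b=p-.019*r.as_matrix()[:,2]; d=b-pv; X,Y,Z=d@xf,d@yf,d[2]
    a=np.degrees(np.arctan2(Z,-X));F=np.array(s["contact_force"])
    print("t",round(s["clock"],2),"ang",round(a,2),"r",round(np.hypot(X,Z),4),"Y",round(Y,4),"F tang,rad,y",round(F@(np.sin(np.radians(a))*xf+np.cos(np.radians(a))*zf),1),round(F@(-np.cos(np.radians(a))*xf+np.sin(np.radians(a))*zf),1),round(F@yf,1),"w",round(s["width"],4),"q",s["qpos"].round(0))
    print("rotvec",(r.inv()*RT(40)).as_rotvec().round(3))
    c=b
    for g in angs:
        n=bar(g);print(g,(r.inv().apply(n-c)*100).round(2));c=n
E
python3 - <<'E'
from h import *
swing(2,4,7,10,13,16,19,22)
E
```

```text
t 5.6 ang 0.19 r 0.1706 Y -0.0013 F tang,rad,y 0.2 0.7 0.0 w 0.0131 q [-35.  23. -20.  61.  37. -24.]
rotvec [-0.003  0.005  0.   ]
2 [ 0.13  0.39 -0.37]
4 [-0.    0.4  -0.44]
7 [-0.    0.63 -0.63]
10 [-0.    0.66 -0.59]
13 [-0.    0.69 -0.56]
16 [-0.    0.72 -0.52]
19 [-0.    0.75 -0.48]
22 [-0.    0.77 -0.44]
```

step_arm(targets=[0, 0.36, -0.4, 0, 0, 0, 8, 0, 0.4, -0.44, 0, 0, 0, 8, 0, 0.4, -0.41, 0, 0, 0, 8, 0, 0.4, -0.4, 0, 0, 0, 8])

```text
clock: 6.0
ee_pos: [0.504, -0.1084, 0.1592]
eef_rot: [140.3, 0.2, 163.3]
contact_force: [2.7, 1.2, -3.9]
width: 0.0133
```

```bash
python3 - <<'E'
from h import *
swing(9,12,15,18,21,24,27,30)
E
```

```text
t 6.0 ang 8.0 r 0.1712 Y -0.0012 F tang,rad,y -3.6 -2.5 -2.2 w 0.0133 q [-35.  21. -19.  64.  37. -23.]
rotvec [-0.005  0.004  0.   ]
9 [ 0.12  0.3  -0.11]
12 [-0.    0.68 -0.57]
15 [-0.    0.71 -0.53]
18 [-0.    0.74 -0.49]
21 [-0.    0.76 -0.46]
24 [-0.    0.79 -0.41]
27 [-0.    0.81 -0.37]
30 [-0.    0.83 -0.33]
```

step_arm(targets=[0, 0.6, -0.52, 0, 0, 0, 8, 0, 0.68, -0.57, 0, 0, 0, 8, 0, 0.71, -0.53, 0, 0, 0, 8, 0, 0.74, -0.49, 0, 0, 0, 8, 0, 0.76, -0.46, 0, 0, 0, 8, 0, 0.79, -0.41, 0, 0, 0, 8])

```text
clock: 6.6
ee_pos: [0.5084, -0.094, 0.2146]
eef_rot: [140.3, 0.2, 163.2]
contact_force: [2.6, 1.8, -2.9]
width: 0.0135
```

```bash
python3 - <<'E'
from h import *
swing(27,30,33,36,39,42,45,48,51,54)
E
```

```text
t 6.6 ang 27.14 r 0.1736 Y -0.0013 F tang,rad,y -1.4 -3.5 -2.0 w 0.0135 q [-34.  18. -16.  69.  38. -21.]
rotvec [-0.005  0.005  0.001]
27 [0.13 0.1  0.35]
30 [-0.    0.83 -0.33]
33 [-0.    0.84 -0.29]
36 [-0.    0.86 -0.24]
39 [-0.    0.87 -0.2 ]
42 [-0.    0.88 -0.15]
45 [-0.    0.88 -0.1 ]
48 [-0.    0.89 -0.06]
51 [-0.    0.89 -0.01]
54 [-0.    0.89  0.03]
```

step_arm(targets=[0, 0.83, -0.25, 0, 0, 0, 8, 0, 0.84, -0.22, 0, 0, 0, 8, 0, 0.86, -0.18, 0, 0, 0, 8, 0, 0.87, -0.14, 0, 0, 0, 8, 0, 0.88, -0.1, 0, 0, 0, 8, 0, 0.88, -0.07, 0, 0, 0, 8])

```text
clock: 7.2
ee_pos: [0.5179, -0.063, 0.2599]
eef_rot: [140.7, 0.4, 163.1]
contact_force: [-0.6, -4.0, 0.5]
width: 0.0133
```

```bash
python3 - <<'E'
from h import *
swing(48,51,54,57,60,63,66,69,72)
E
```

```text
t 7.2 ang 45.63 r 0.1744 Y -0.0015 F tang,rad,y -2.5 3.2 -0.6 w 0.0133 q [-30.  14. -14.  72.  38. -17.]
rotvec [-0.013  0.008  0.   ]
48 [0.15 0.74 0.38]
51 [-0.    0.89 -0.02]
54 [-0.    0.89  0.03]
57 [0.   0.89 0.07]
60 [0.   0.88 0.12]
63 [0.   0.87 0.17]
66 [0.   0.86 0.21]
69 [0.   0.85 0.26]
72 [0.   0.84 0.3 ]
```

step_arm(targets=[0, 0.88, -0.03, -0.01, 0, 0, 8, 0, 0.88, 0.02, 0, 0, 0, 8, 0, 0.88, 0.04, 0, 0, 0, 8, 0, 0.88, 0.09, 0, 0, 0, 8, 0, 0.87, 0.13, 0, 0, 0, 8, 0, 0.86, 0.18, 0, 0, 0, 8])

```text
clock: 7.8
ee_pos: [0.5316, -0.0175, 0.2942]
eef_rot: [140.0, 0.4, 163.1]
contact_force: [1.4, -2.0, 1.4]
width: 0.0132
```

```bash
python3 - <<'E'
from h import *
swing(66,69,72,75,78,81,84,87,90,93)
E
```

```text
t 7.8 ang 64.84 r 0.1754 Y -0.0017 F tang,rad,y -0.8 1.9 -1.9 w 0.0132 q [-25.  11. -14.  72.  40. -11.]
rotvec [0.    0.009 0.001]
66 [0.17 0.19 0.61]
69 [0.   0.85 0.27]
72 [0.   0.83 0.31]
75 [0.   0.82 0.35]
78 [0.  0.8 0.4]
81 [0.   0.77 0.44]
84 [0.   0.75 0.48]
87 [0.   0.72 0.52]
90 [0.   0.7  0.55]
93 [0.   0.67 0.59]
```

step_arm(targets=[0, 0.8, 0.35, 0, 0, 0, 8, 0, 0.8, 0.37, 0, 0, 0, 8, 0, 0.78, 0.4, 0, 0, 0, 8, 0, 0.7, 0.4, 0, 0, 0, 8, 0, 0.6, 0.36, 0, 0, 0, 8, 0, 0.5, 0.32, 0, 0, 0, 8])

```text
clock: 8.4
ee_pos: [0.5467, 0.0323, 0.307]
eef_rot: [139.8, 0.5, 163.2]
contact_force: [2.0, -1.2, 0.1]
width: 0.0133
```

```bash
python3 - <<'E'
from h import *
swing(82,84,86,88,90,92,94,96)
E
```

```text
t 8.4 ang 82.48 r 0.173 Y -0.0019 F tang,rad,y -0.5 0.2 -2.3 w 0.0133 q [-20.   9. -14.  68.  40.  -4.]
rotvec [0.003 0.01  0.003]
82 [ 0.19 -0.28  0.17]
84 [0.   0.5  0.32]
86 [0.   0.48 0.34]
88 [0.   0.47 0.36]
90 [0.   0.46 0.37]
92 [0.   0.45 0.39]
94 [0.   0.43 0.41]
96 [0.   0.42 0.42]
```

step_arm(targets=[0.05, 0.49, 0.33, 0, 0, 0, 8, 0.05, 0.48, 0.34, 0, 0, 0, 8, 0, 0.47, 0.36, 0, 0, 0, 8, 0, 0.35, 0.28, 0, 0, 0, 8, 0, 0.25, 0.22, 0, 0, 0, 8])

```text
clock: 8.9
ee_pos: [0.5545, 0.0588, 0.308]
eef_rot: [139.8, 0.6, 163.2]
contact_force: [3.8, -1.4, 1.0]
width: 0.0133
```

```bash
python3 - <<'E'
from h import *
swing(94,95,96,97,98,100,102,104)
E
```

```text
t 8.9 ang 91.68 r 0.1726 Y -0.0018 F tang,rad,y -0.3 0.9 -4.0 w 0.0133 q [-16.   8. -15.  66.  40.   0.]
rotvec [0.003 0.01  0.004]
94 [0.18 0.33 0.66]
95 [0.   0.21 0.21]
96 [0.   0.21 0.21]
97 [0.   0.2  0.22]
98 [0.   0.2  0.22]
100 [0.   0.39 0.45]
102 [0.   0.37 0.46]
104 [0.   0.36 0.47]
```

step_arm(targets=[-0.05, 0.22, 0.2, 0, 0, 0, 8, -0.05, 0.21, 0.2, 0, 0, 0, 8, 0, 0.21, 0.21, 0, 0, 0, 8, 0, 0.21, 0.21, 0, 0, 0, 8])

```text
clock: 9.3
ee_pos: [0.5582, 0.0711, 0.3066]
eef_rot: [139.8, 0.4, 163.2]
contact_force: [2.3, -0.5, -0.2]
width: 0.0133
```

```bash
python3 - <<'E'
from h import *
swing(97,98,99,100)
E
```

```text
t 9.3 ang 95.97 r 0.1721 Y -0.0018 F tang,rad,y 0.3 -0.2 -2.4 w 0.0133 q [-15.   8. -16.  64.  40.   2.]
rotvec [0.003 0.008 0.002]
97 [0.18 0.06 0.37]
98 [0.   0.2  0.22]
99 [0.   0.2  0.22]
100 [0.   0.19 0.23]
```

step_arm(targets=[0, 0.2, 0.21, 0, 0, 0, 8, 0, 0.2, 0.22, 0, 0, 0, 8, 0, 0.2, 0.22, 0, 0, 0, 8])

```text
clock: 9.6
ee_pos: [0.5609, 0.0801, 0.3052]
eef_rot: [139.9, 0.4, 163.2]
contact_force: [2.5, -0.9, 0.0]
width: 0.0129
```

```bash
python3 - <<'E'
from h import *
swing(100,101,102,103)
E
```

```text
t 9.6 ang 99.12 r 0.1719 Y -0.0019 F tang,rad,y -0.1 0.0 -2.6 w 0.0129 q [-14.   8. -16.  63.  40.   4.]
rotvec [0.002 0.008 0.002]
100 [0.19 0.03 0.32]
101 [0.   0.19 0.23]
102 [0.   0.18 0.23]
103 [0.   0.18 0.24]
```

step_arm(targets=[0, 0.19, 0.22, 0, 0, 0, 8, 0, 0.19, 0.23, 0, 0, 0, 8, 0, 0.19, 0.23, 0, 0, 0, 8])

```text
clock: 9.9
ee_pos: [0.5636, 0.0892, 0.3035]
eef_rot: [139.9, 0.4, 163.2]
contact_force: [2.5, -0.5, 0.1]
width: 0.0128
```

```bash
python3 - <<'E'
from h import *
swing(103,104,105,106)
E
```

```text
t 9.9 ang 102.34 r 0.172 Y -0.0019 F tang,rad,y 0.3 0.1 -2.6 w 0.0128 q [-13.   8. -16.  62.  40.   5.]
rotvec [0.002 0.008 0.002]
103 [ 0.19 -0.04  0.27]
104 [0.   0.18 0.24]
105 [0.   0.17 0.24]
106 [0.   0.17 0.24]
```

step_arm(targets=[0, 0.18, 0.24, 0, 0, 0, 8, 0, 0.18, 0.24, 0, 0, 0, 8, 0, 0.17, 0.24, 0, 0, 0, 8])

```text
clock: 10.2
ee_pos: [0.5661, 0.097, 0.3013]
eef_rot: [140.0, 0.4, 163.1]
contact_force: [-8.0, -15.8, 10.4]
width: 0.0132
```

```bash
python3 - <<'E'
from h import *
swing(106,107,108,109,110)
E
```

```text
t 10.2 ang 105.17 r 0.1718 Y -0.002 F tang,rad,y -19.6 5.5 3.2 w 0.0132 q [-12.   8. -17.  61.  40.   7.]
rotvec [-0.001  0.009  0.001]
106 [ 0.2  -0.01  0.3 ]
107 [0.   0.16 0.25]
108 [0.   0.16 0.25]
109 [0.   0.16 0.25]
110 [0.   0.15 0.26]
```

step_arm(targets=[0, -0.05, -0.05, 0, 0, 0, 8, 0, 0, 0, 0, 0, 0, 8])

```text
clock: 10.4
ee_pos: [0.5655, 0.0953, 0.3018]
eef_rot: [140.2, 0.5, 163.0]
contact_force: [-0.8, -4.1, 0.8]
width: 0.0129
```

```bash
python3 - <<'E'
from h import *
swing(106)
E
```

```text
t 10.4 ang 104.56 r 0.1719 Y -0.0019 F tang,rad,y -4.2 -0.2 -0.4 w 0.0129 q [-12.   8. -17.  61.  40.   6.]
rotvec [-0.003  0.011 -0.   ]
106 [0.2  0.09 0.46]
```

step_arm(targets=[0, 0, 0, 0, 0, 0, 20, 0, 0, 0, 0, 0, 0, 28, 0, 0, 0, 0, 0, 0, 36, 0, 0, 0, 0, 0, 0, 44, 0, 0, 0, 0, 0, 0, 50])

```text
clock: 10.9
ee_pos: [0.5642, 0.0968, 0.3011]
eef_rot: [140.1, 0.3, 163.1]
contact_force: [0.1, -0.3, 0.5]
width: 0.0429
```

```bash
python3 - <<'E'
from h import *
swing(106)
for n in("side","top"):cv2.imwrite(f"pics/{n}3.png",snapshot(n))
t=cv2.imread("pics/top3.png");s=cv2.imread("pics/side3.png")
cv2.imwrite("pics/c3.png",np.hstack([cv2.resize(t[150:280,230:390],(480,390)),cv2.resize(s[150:300,270:393],(320,390))]))
E
```

```text
t 10.9 ang 104.96 r 0.1715 Y -0.0003 F tang,rad,y -0.4 0.4 -0.2 w 0.0429 q [-12.   8. -17.  61.  40.   6.]
rotvec [-0.001  0.007 -0.002]
106 [0.03 0.05 0.34]
```

View pics/c3.png

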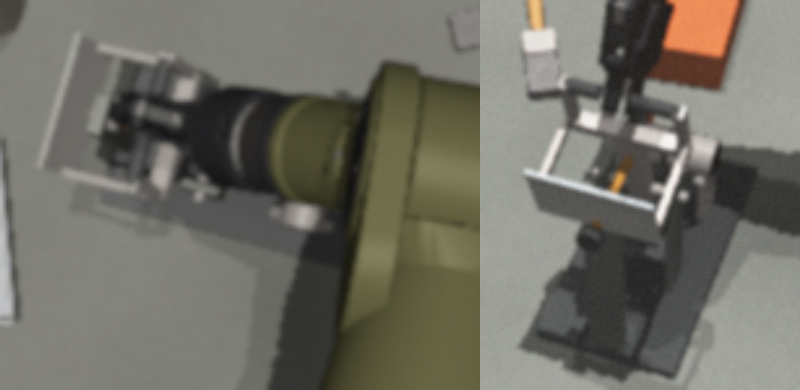

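step_arm(targets=[0, 0, -0.6, 0, 0, 0, 50, 0, 0, -1, 0, 0, 0, 50, 0, 0, -1.5, 0, 0, 0, 50, 0, 0, -2, 0, 0, 0, 50, 0, 0, -2.5, 0, 0, 0, 50, 0, 0, -2.5, 0, 0, 0, 50, 0, 0, -2.5, 0, 0, 0, 50])

```text
clock: 11.7
ee_pos: [0.5375, 0.0167, 0.4023]
eef_rot: [140.1, 0.1, 163.2]
contact_force: [0.6, 0.4, -0.6]
width: 0.043
```

```bash
python3 - <<'E'
from h import *
pp=pv-.1*xf; pp[2]=.099
plan(pp+[0,0,.2],pp+[0,0,-.013],R=RT(0))
for n in("side","top"):cv2.imwrite(f"pics/{n}4.png",snapshot(n))
t=cv2.imread("pics/top4.png");s=cv2.imread("pics/side4.png")
cv2.imwrite("pics/c4.png",np.hstack([cv2.resize(t[150:280,230:390],(480,390)),cv2.resize(s[150:300,270:393],(320,390))]))
E
```

```text
t 11.7 p [0.5375 0.0167 0.4023] rpy [1.401e+02 1.000e-01 1.632e+02] q [-21.4   8.   -3.2  82.5  39.8  -6. ] F [ 0.6  0.4 -0.6] w 0.043
rotvec [ 0.697  0.003 -0.002]
-> [ 0.5191 -0.053   0.299 ] cm tool [ -0.23 -12.16   3.29] max 2.4
-> [ 0.5191 -0.053   0.086 ] cm tool [  0.05 -13.67  16.33] max 3.3
```

View pics/c4.png

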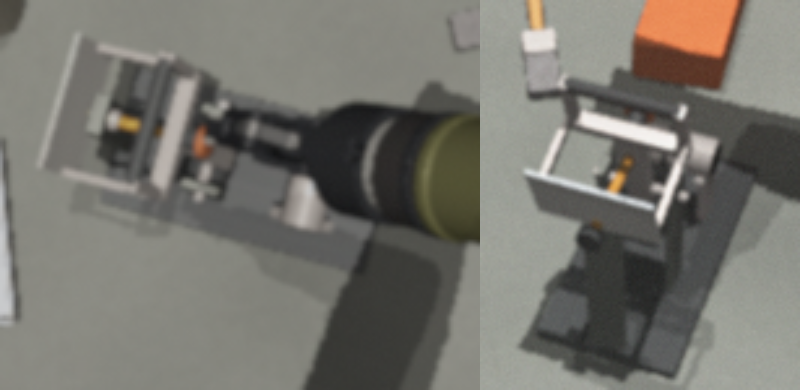

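step_arm(targets=[0, -1.5, 0, 0.14, 0, 0, 70, 0, -1.5, 0, 0.14, 0, 0, 75, 0, -1.5, 0, 0.14, 0, 0, 80, 0, -1.5, 0, 0.14, 0, 0, 85, 0, -1.5, 0, 0.137, 0, 0, 85, 0, 0, 1.5, 0, 0, 0, 85, 0, 0, 0, 0, 0, 0, 85])

```text
clock: 12.5
ee_pos: [0.5192, -0.0535, 0.3584]
eef_rot: [-178.5, 0.5, 162.8]
contact_force: [0.0, -0.0, -1.3]
width: 0.0727
```

```bash
python3 - <<'E'
from h import *
pp=pv-.1*xf; pp[2]=.099
plan(pp+[0,0,.1],pp+[0,0,-.013],R=RT(0))
for n in("side","top"):cv2.imwrite(f"pics/{n}5.png",snapshot(n))
t=cv2.imread("pics/top5.png");s=cv2.imread("pics/side5.png")
cv2.imwrite("pics/c5.png",np.hstack([cv2.resize(t[150:280,230:390],(480,390)),cv2.resize(s[120:270,290:413],(320,390))]))
E
```

```text
t 12.5 p [ 0.5192 -0.0535  0.3584] rpy [-178.5    0.5  162.8] q [-4.9  8.1  1.2 82.9 -1.6 12.4] F [ 0.  -0.  -1.3] w 0.0727
rotvec [-0.027  0.009 -0.011]
-> [ 0.5191 -0.053   0.199 ] cm tool [ 0.17  0.47 15.93] max 3.2
-> [ 0.5191 -0.053   0.086 ] cm tool [ 0.11  0.3  11.3 ] max 2.3
```

View pics/c5.png

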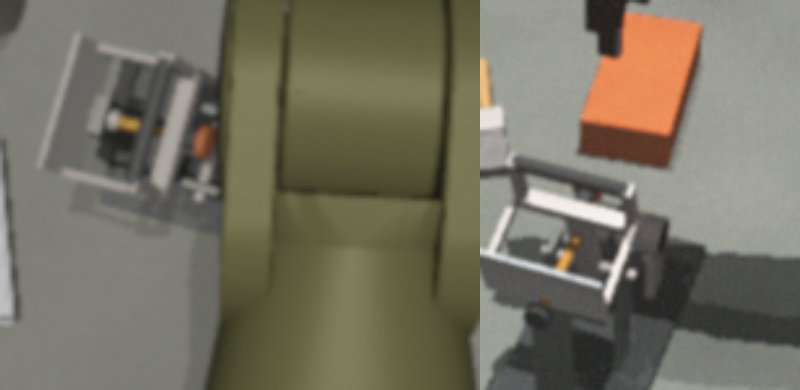

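```bash
python3 - <<'E'
from h import *
s=cv2.imread("pics/side4.png"); im=cv2.resize(s,None,fx=4,fy=4,interpolation=cv2.INTER_CUBIC)
for X,Y,Z in[(-.1,.05,.099),(-.1,.05,.12),(-.121,.05,.099),(-.079,.05,.099),(.11,.075,.012),(.11,-.075,.012),(-.18,.075,.012)]:
    p=proj("side",pv*[1,1,0]+X*xf+Y*yf+Z*zf);cv2.circle(im,tuple(int(v*4+1.5) for v in p),3,(0,0,255),-1)
cv2.imwrite("pics/c6.png",im[640:1200,1100:1640])
E
```

```text
(no output)
```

View pics/c6.png

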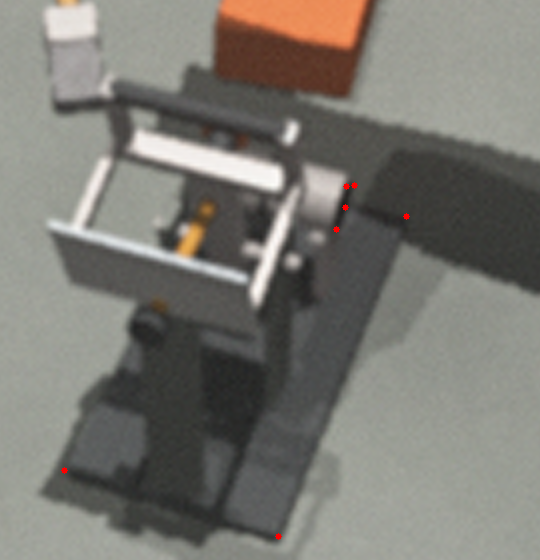

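step_arm(targets=[0.1, 0.4, 2.5, -0.027, 0.009, -0.011, 85, 0, 0, 3.5, 0, 0, 0, 85, 0, 0, 3.5, 0, 0, 0, 85, 0, 0, 3.5, 0, 0, 0, 85, 0, 0, 2.5, 0, 0, 0, 85, 0, 0, 1, 0, 0, 0, 85, 0, 0, 0, 0, 0, 0, 85])

```text
clock: 13.3
ee_pos: [0.5236, -0.0534, 0.1955]
eef_rot: [179.6, 0.7, 163.0]
contact_force: [0.5, -0.0, 1.0]
width: 0.0727
```

```bash
python3 - <<'E'
from h import *
pp=pv-.1*xf; pp[2]=.099
plan(pp+[0,0,-.014],R=RT(0))
E
```

```text
t 13.3 p [ 0.5236 -0.0534  0.1955] rpy [179.6   0.7 163. ] q [ -6.   10.4 -17.2  61.6   0.3  11. ] F [ 0.5 -0.   1. ] w 0.0727
rotvec [ 0.007  0.012 -0.008]
-> [ 0.5191 -0.053   0.085 ] cm tool [ 0.56 -0.18 11.05] max 2.2
```

step_arm(targets=[0.4, -0.1, 1.5, 0.007, 0.012, -0.008, 85, 0.1, 0, 2, 0, 0, 0, 85, 0, 0, 2, 0, 0, 0, 85, 0, 0, 1.5, 0, 0, 0, 85, 0, 0, 0.5, 0, 0, 0, 85, 0, 0, 0, 0, 0, 0, 85])

```text
clock: 13.9
ee_pos: [0.5237, -0.054, 0.1233]
eef_rot: [179.9, 0.5, 163.4]
contact_force: [0.2, -0.7, 0.6]
width: 0.0726
```

```bash
python3 - <<'E'
from h import *
pp=pv-.1*xf; pp[2]=.099
plan(pp+[0,0,-.014],R=RT(0))
for n in("side",):cv2.imwrite(f"pics/{n}7.png",cv2.resize(snapshot(n)[120:270,280:440],(640,600)))
E
```

```text
t 13.9 p [ 0.5237 -0.054   0.1233] rpy [179.9   0.5 163.4] q [ -5.9  13.7 -23.   52.7   0.   10.7] F [ 0.2 -0.7  0.6] w 0.0726
rotvec [0.002 0.008 0.001]
-> [ 0.5191 -0.053   0.085 ] cm tool [ 0.5  -0.05  3.82] max 0.8
```

View pics/side7.png

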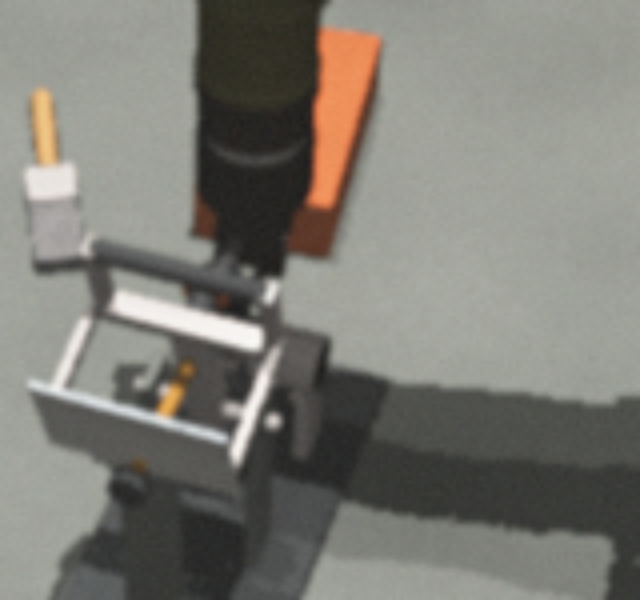

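step_arm(targets=[0.5, 0, 1, 0.002, 0.008, 0, 85, 0.1, 0, 1.2, 0, 0, 0, 85, 0.1, 0, 0.8, 0, 0, 0, 85, 0, 0, 0.3, 0, 0, 0, 85, 0, 0, 0, 0, 0, 0, 85])

```text
clock: 14.45
ee_pos: [0.5184, -0.0519, 0.09]
eef_rot: [180.0, 0.2, 163.5]
contact_force: [-0.1, -0.3, -0.7]
width: 0.0724
```

```bash
python3 - <<'E'
from h import *
pp=pv-.1*xf; pp[2]=.099
plan(pp+[0,0,-.014],R=RT(0))
E
```

```text
t 14.45 p [ 0.5184 -0.0519  0.09  ] rpy [180.    0.2 163.5] q [ -5.7  15.3 -25.9  48.7  -0.   10.8] F [-0.1 -0.3 -0.7] w 0.0724
rotvec [0.    0.004 0.001]
-> [ 0.5191 -0.053   0.085 ] cm tool [-0.1  -0.09  0.5 ] max 0.1
```

Centre and close.

step_arm(targets=[-0.1, -0.1, 0.4, 0, 0, 0, 75, 0, 0, 0.1, 0, 0, 0, 65, 0, 0, 0, 0, 0, 0, 58, 0, 0, 0, 0, 0, 0, 52, 0, 0, 0, 0, 0, 0, 47, 0, 0, 0, 0, 0, 0, 40, 0, 0, 0, 0, 0, 0, 40], force=40)

```text
clock: 15.15
ee_pos: [0.5197, -0.0532, 0.0853]
eef_rot: [179.9, 0.3, 163.4]
contact_force: [-0.3, 0.7, -0.7]
width: 0.0408
```

```bash
python3 - <<'E'
from h import *
pp=pv-.1*xf; pp[2]=.099
plan(pp+[0,0,-.014],R=RT(0))
E
```

```text
t 15.15 p [ 0.5197 -0.0532  0.0853] rpy [179.9   0.3 163.4] q [ -5.8  15.7 -26.1  48.    0.   10.7] F [-0.3  0.7 -0.7] w 0.0408
rotvec [0.001 0.005 0.001]
-> [ 0.5191 -0.053   0.085 ] cm tool [ 0.06 -0.    0.03] max 0.0
```

step_arm(targets=[0, 0, 0, 0, 0, 0, 35, 0, 0, 0, 0, 0, 0, 35, 0, 0, -0.4, 0, 0, 0, 35, 0, 0, -0.8, 0, 0, 0, 35, 0, 0, -1, 0, 0, 0, 35], force=70)

```text
clock: 15.65
ee_pos: [0.5175, -0.0532, 0.1067]
eef_rot: [-180.0, 0.0, 163.5]
contact_force: [0.4, -0.3, -3.0]
width: 0.0401
```

```bash
python3 - <<'E'
from h import *
T=np.array([.4747,.3332,0])
tip=lambda z:T+[0,0,z]
plan(np.array([.52,-.055,.33]),np.array([.42,.10,.33]),tip(.33) ,tip(.012),R=RT(0,20.6))
E
```

```text
t 15.65 p [ 0.5175 -0.0532  0.1067] rpy [-180.     0.   163.5] q [ -5.9  14.4 -24.6  51.   -0.   10.7] F [ 0.4 -0.3 -3. ] w 0.0401
rotvec [-0.     0.    -0.359]
-> [ 0.52  -0.055  0.33 ] cm tool [ -0.3   -0.11 -22.33] max 4.5
-> [0.42 0.1  0.33] cm tool [ 1.400e+01  1.201e+01 -1.000e-02] max 2.8
-> [0.4747 0.3332 0.33  ] cm tool [ 1.400e+00  2.391e+01 -1.000e-02] max 4.8
-> [0.4747 0.3332 0.012 ] cm tool [1.00e-02 1.00e-02 3.18e+01] max 6.4
```

step_arm(targets=[0, 0, -2, 0, 0, 0, 35, 0, 0, -3, 0, 0, 0, 35, 0, 0, -4, 0, 0, 0, 35, 0, 0, -4, 0, 0, 0, 35, 0, 0, -4, 0, 0, 0, 35, 0, 0, -4, 0, 0, 0, 35, 0, 0, -4, 0, 0, 0, 35, 0, 0, -4, 0, 0, 0, 35, 0, 0, -3, 0, 0, 0, 35, 0, 0, 0, 0, 0, 0, 35])

```text
clock: 16.65
ee_pos: [0.5132, -0.0529, 0.4475]
eef_rot: [-180.0, 0.2, 163.5]
contact_force: [1.1, 0.9, -2.2]
width: 0.0401
```

```bash
python3 - <<'E'
from h import *
T=np.array([.4747,.3332,0])
tip=lambda z:T+[0,0,z]
plan(np.array([.45,.12,.41]),tip(.41) ,tip(.012),R=RT(0,20.6))
E
```

```text
t 16.65 p [ 0.5132 -0.0529  0.4475] rpy [-180.     0.2  163.5] q [-5.8  9.  13.8 94.6 -0.1 10.7] F [ 1.1  0.9 -2.2] w 0.0401
rotvec [-0.001  0.004 -0.359]
-> [0.45 0.12 0.41] cm tool [10.99 14.77  3.7 ] max 3.0
-> [0.4747 0.3332 0.41  ] cm tool [ 3.700e+00  2.114e+01 -2.000e-02] max 4.2
-> [0.4747 0.3332 0.012 ] cm tool [1.50e-01 2.00e-02 3.98e+01] max 8.0
```

step_arm(targets=[2.2, 2.9, 0, 0, 0, 0, 35, 2.2, 2.9, 0, 0, 0, 0, 35, 2.2, 2.9, 0, 0, 0, 0, 35, 2.2, 2.9, 0.5, 0, 0, 0, 35, 1.8, 3, 0.5, 0, 0, 0, 35, 0.8, 3.5, 0.5, 0, 0, 0, 35, 0.6, 3.5, 0.5, 0, 0, 0, 35, 0.6, 3.5, 0.5, 0, 0, 0, 35, 0.6, 3.5, 0.5, 0, 0, 0, 35, 0.6, 3, 0.5, 0, 0, 0, 35, 0.4, 1.5, 0, 0, 0, -0.06, 35, 0, 0, 0, 0, 0, -0.1, 35])

```text
clock: 17.85
ee_pos: [0.4651, 0.3154, 0.4025]
eef_rot: [-179.5, -0.1, 172.7]
contact_force: [0.7, -1.3, -3.4]
width: 0.0401
```

```bash
python3 - <<'E'
from h import *
T=np.array([.4747,.3332,0])
tip=lambda z:T+[0,0,z]
plan(tip(.3) ,tip(.012),R=RT(0,20.6))
t=snapshot("top");s=snapshot("side")
cv2.imwrite("pics/c8.png",np.hstack([cv2.resize(t[150:280,150:310],(480,390)),cv2.resize(s[250:400,270:393],(320,390))]))
E
```

```text
t 17.85 p [0.4651 0.3154 0.4025] rpy [-1.795e+02 -1.000e-01  1.727e+02] q [34.3 13.8 13.9 90.5 -0.2 41.6] F [ 0.7 -1.3 -3.4] w 0.0401
rotvec [-0.008 -0.003 -0.197]
-> [0.4747 0.3332 0.3   ] cm tool [-0.75  1.97 10.23] max 2.0
-> [0.4747 0.3332 0.012 ] cm tool [-0.07  0.23 28.8 ] max 5.8
```

View pics/c8.png

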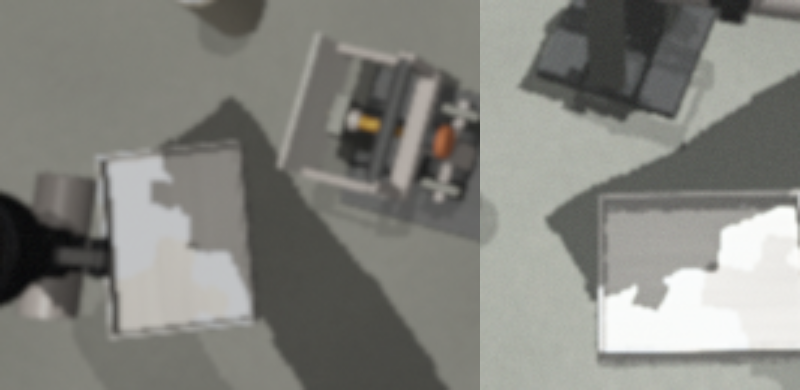

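step_arm(targets=[-0.4, 1, 0, -0.008, 0, -0.1, 35, -0.4, 1, 1, 0, 0, -0.097, 35, 0, 0, 3, 0, 0, 0, 35, 0, 0, 3.5, 0, 0, 0, 35, 0, 0, 3.5, 0, 0, 0, 35, 0, 0, 3.5, 0, 0, 0, 35, 0, 0, 3.5, 0, 0, 0, 35, 0, 0, 3.5, 0, 0, 0, 35, 0, 0, 2, 0, 0, 0, 35, 0, 0, 0, 0, 0, 0, 35])

```text
clock: 18.95
ee_pos: [0.4727, 0.3257, 0.159]
eef_rot: [-179.9, -0.1, -177.8]
contact_force: [-0.7, -0.6, -3.6]
width: 0.0401
```

```bash
python3 - <<'E'
from h import *
T=np.array([.4747,.3332,0])
tip=lambda z:T+[0,0,z]
plan(tip(.06) ,tip(.012),R=RT(0,20.6))
E
```

```text
t 18.95 p [0.4727 0.3257 0.159 ] rpy [-1.799e+02 -1.000e-01 -1.778e+02] q [ 34.6  17.5 -13.   59.7  -0.   32.3] F [-0.7 -0.6 -3.6] w 0.0401
rotvec [-0.002 -0.002 -0.031]
-> [0.4747 0.3332 0.06  ] cm tool [-0.24  0.76  9.9 ] max 2.0
-> [0.4747 0.3332 0.012 ] cm tool [-0.01  0.01  4.8 ] max 1.0
```

step_arm(targets=[-0.2, 0.7, 1.5, 0, 0, -0.03, 35, 0, 0, 2, 0, 0, 0, 35, 0, 0, 2, 0, 0, 0, 35, 0, 0, 2, 0, 0, 0, 35, 0, 0, 2, 0, 0, 0, 35, 0, 0, 1, 0, 0, 0, 35, 0, 0, 0, 0, 0, 0, 35, 0, 0, 0, 0, 0, 0, 35])

```text
clock: 19.75
ee_pos: [0.4812, 0.338, 0.0565]
eef_rot: [179.6, 0.6, -176.0]
contact_force: [-0.1, -1.0, -3.1]
width: 0.0404
```

```bash
python3 - <<'E'
from h import *
T=np.array([.4747,.3332,0])
plan(T+[0,0,.0115],R=RT(0,20.6))
t=snapshot("top");s=snapshot("side")
cv2.imwrite("pics/c9.png",np.hstack([cv2.resize(t[150:280,150:310],(480,390)),cv2.resize(s[250:400,290:413],(320,390))]))
E
```

```text
t 19.75 p [0.4812 0.338  0.0565] rpy [ 179.6    0.6 -176. ] q [ 35.1  23.3 -19.2  46.7   0.   31.1] F [-0.1 -1.  -3.1] w 0.0404
rotvec [ 0.006  0.01  -0.001]
-> [0.4747 0.3332 0.0115] cm tool [ 0.73 -0.46  4.49] max 0.9
```

View pics/c9.png

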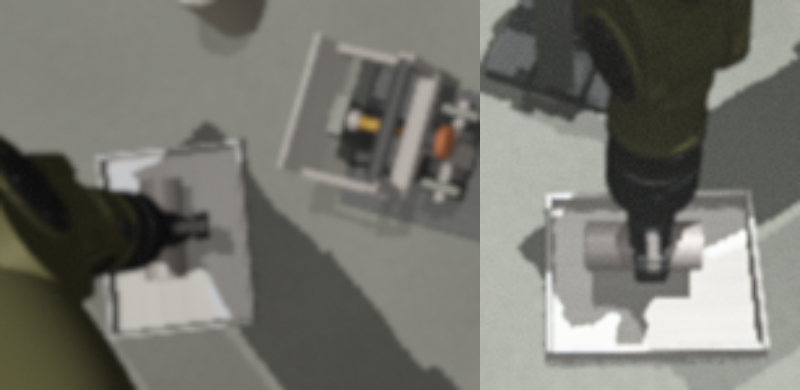

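Pipe is held level over the tray, parallel to its long side. Lowering.

step_arm(targets=[0.6, -0.4, 1, 0.006, 0.01, 0, 35, 0, 0, 1, 0, 0, 0, 35, 0, 0, 1, 0, 0, 0, 35, 0, 0, 0.4, 0, 0, 0, 35, 0, 0, 0, 0, 0, 0, 35, 0, 0, 0, 0, 0, 0, 35])

```text
clock: 20.45
ee_pos: [0.4763, 0.3339, 0.0213]
eef_rot: [179.9, 0.1, -176.0]
contact_force: [0.1, -0.7, -3.1]
width: 0.0397
```

```bash
python3 - <<'E'
from h import *
T=np.array([.4747,.3332,0])
plan(T+[0,0,.0115],R=RT(0,20.6))
E
```

```text
t 20.45 p [0.4763 0.3339 0.0213] rpy [ 1.799e+02  1.000e-01 -1.760e+02] q [ 35.   25.4 -21.5  43.    0.   31.1] F [ 0.1 -0.7 -3.1] w 0.0397
rotvec [ 0.001  0.002 -0.001]
-> [0.4747 0.3332 0.0115] cm tool [ 0.16 -0.06  0.98] max 0.2
```

step_arm(targets=[0, 0, 0.4, 0, 0, 0, 35, 0, 0, 0.3, 0, 0, 0, 35, 0, 0, 0.1, 0, 0, 0, 35, 0, 0, 0, 0, 0, 0, 35])

```text
clock: 20.85
ee_pos: [0.4768, 0.3343, 0.0131]
eef_rot: [179.9, 0.2, -176.0]
contact_force: [-0.2, 0.1, -2.9]
width: 0.0399
```

```bash
python3 - <<'E'
from h import *
T=np.array([.4747,.3332,0])
plan(T+[0,0,.0115],R=RT(0,20.6))
E
```

```text
t 20.85 p [0.4768 0.3343 0.0131] rpy [ 179.9    0.2 -176. ] q [ 35.   26.  -21.8  42.    0.   31.1] F [-0.2  0.1 -2.9] w 0.0399
rotvec [ 0.002  0.003 -0.001]
-> [0.4747 0.3332 0.0115] cm tool [ 0.21 -0.1   0.16] max 0.0
```

step_arm(targets=[0, 0, 0.1, 0, 0, 0, 35, 0, 0, 0.1, 0, 0, 0, 35])

```text
clock: 21.05
ee_pos: [0.477, 0.3345, 0.0115]
eef_rot: [179.9, 0.2, -176.0]
contact_force: [-3.7, -2.6, 7.9]
width: 0.0403
```

```bash
python3 - <<'E'
from h import *
plan()
E
```

```text
t 21.05 p [0.477  0.3345 0.0115] rpy [ 179.9    0.2 -176. ] q [ 35.   26.1 -21.9  41.8   0.   31.1] F [-3.7 -2.6  7.9] w 0.0403
```

Floor contact (Fz −3 → +8 N). Release slowly.

step_arm(targets=[0, 0, 0, 0, 0, 0, 48, 0, 0, 0, 0, 0, 0, 52, 0, 0, 0, 0, 0, 0, 57, 0, 0, 0, 0, 0, 0, 63, 0, 0, 0, 0, 0, 0, 68, 0, 0, 0, 0, 0, 0, 68], force=20)

```text
clock: 21.65
ee_pos: [0.4787, 0.3357, 0.0132]
eef_rot: [179.7, 0.4, -176.0]
contact_force: [-0.6, 0.1, -1.5]
width: 0.058
```

```bash
python3 - <<'E'
from h import *
plan()
s=snapshot("side")
cv2.imwrite("pics/c10.png",cv2.resize(s[300:400,300:420],(720,600)))
E
```

```text
t 21.65 p [0.4787 0.3357 0.0132] rpy [ 179.7    0.4 -176. ] q [ 35.   26.  -21.8  41.8   0.   31.1] F [-0.6  0.1 -1.5] w 0.058
```

View pics/c10.png

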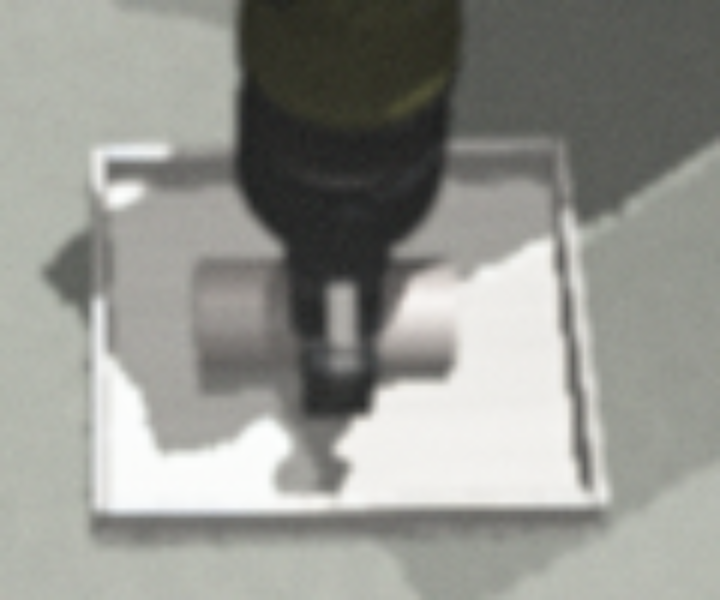

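Pipe lies on the tray floor, fingers clear. Retract upward.

step_arm(targets=[0, 0, -0.6, 0, 0, 0, 68, 0, 0, -1, 0, 0, 0, 68, 0, 0, -1.5, 0, 0, 0, 68, 0, 0, -2.5, 0, 0, 0, 68, 0, 0, -3, 0, 0, 0, 68, 0, 0, -4, 0, 0, 0, 68, 0, 0, -4, 0, 0, 0, 68, 0, 0, -4, 0, 0, 0, 68, -2.5, 1.5, -2, 0, 0, 0, 68, -3, 2, -2, 0, 0, 0, 68, -3, 2, 0, 0, 0, 0, 68, 0, 0, 0, 0, 0, 0, 68])

```text
clock: 22.9
ee_pos: [0.5584, 0.3955, 0.2805]
eef_rot: [179.6, 0.7, -176.0]
contact_force: [-0.3, -0.1, -1.3]
width: 0.0582
```

```bash
python3 - <<'E'
from h import *
plan()
s=snapshot("side");t=snapshot("top")
cv2.imwrite("pics/side11.png",s);cv2.imwrite("pics/top11.png",t)
a=cv2.imread("pics/top0.png");print("changed objs: see picture")
E
```

```text
t 22.9 p [0.5584 0.3955 0.2805] rpy [ 179.6    0.7 -176. ] q [35.3 26.3 15.6 78.5  0.  31.3] F [-0.3 -0.1 -1.3] w 0.0582
changed objs: see picture
```

View pics/side11.png

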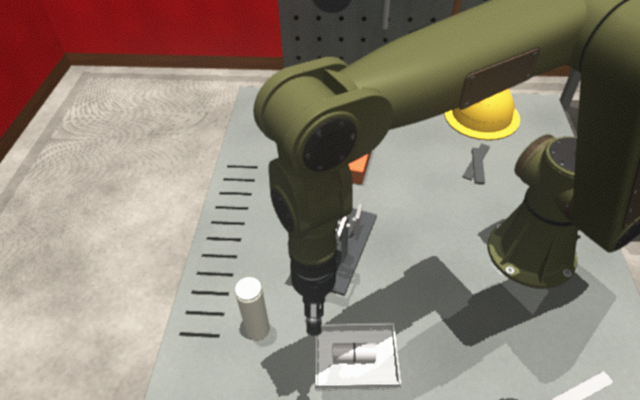

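View pics/top11.png

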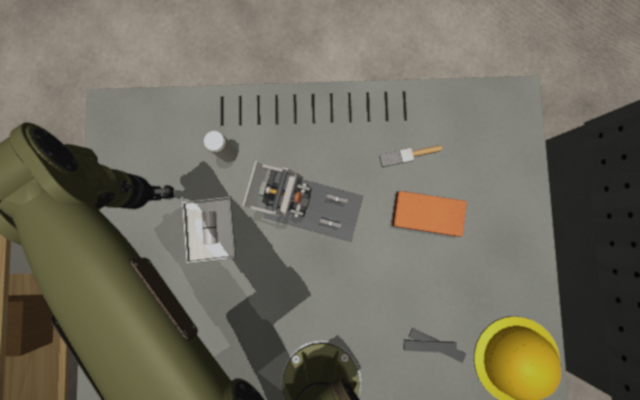

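```bash
python3 - <<'E'
from h import *
a=cv2.imread("pics/top0.png").astype(int);b=cv2.imread("pics/top11.png").astype(int)
for n,(u0,u1,v0,v1) in dict(brick=(385,475,185,245),can=(198,228,125,158),brush=(372,450,140,170),plate=(320,366,232,246)).items():
    d=abs(a-b)[v0:v1,u0:u1].max(2);print(n,"mean diff",d.mean().round(1),"px>40:",(d>40).sum())
print(onz("top",(209.5,228),.04).round(3)); s=ctrl.sense();print(s["clock"],abs(s["joint_vel"]).max().round(2))
ctrl.sign_off()
E
```

```text
brick mean diff 10.5 px>40: 0
can mean diff 10.2 px>40: 0
brush mean diff 10.2 px>40: 0
plate mean diff 19.0 px>40: 42
[0.478 0.331 0.04 ]
23.0 3.09
the job is handed in; nothing more can be done
```

The job is done and handed in at 23.0 s of the 66 s allowed; no verdict is reported.

- **Hold-down:** I pinched the bar at a 40° tilt and swung it over its balance point. I fed it down in about 1° steps until the stop screw took it at about 105° from shut. The contact force peaked at about 20 N, under the 30 N that shoves the fixture. I eased back to about 4 N and let go. It stayed open in every later picture.
- **Pipe:** I gripped it from above between the rests, lifted it (about 3 N) and lowered it into the tray until the floor carried it, about 8 N upwards on the tool. Then I released it and drew the fingers clear. The last picture shows it lying inside the tray, near (0.478, 0.331).

**Last checks:**
- **Bystanders:** the brick, spray can and wire brush match the first picture to within image noise.
- **Fixture:** its plate corners lined up with the first measurement after the swing. In the last picture comparison, 42 pixels in a strip along the plate's edge differed. I put this down to the guard's shadow and edge no longer being there, but did not check it further.
- **Robot:** it was clear of everything at hand-in, but one joint still read about 3°/s because the arm was still settling.

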